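# Count the last arrow shaft and hold the recessed batch button

## Robot

A 7-joint arm with a two-finger parallel gripper is mounted at the origin on the work surface. World frame = base frame: x ahead of the robot, y to its left, z up, the work surface at z = 0. Lengths are in m, angles in rad, forces in N, time in s.
With the tool pointing down it reaches from about 0.4 to 0.875 m from the base axis. Payload 19.3 kg.
Tool frame: the origin (TCP) lies at the very end of the fingers, on their centre line; the grasp point (between the pads) lies 19 mm behind it; z points along the fingers, y is the direction in which the jaws open and shut (so a half turn about z gives the same grasp; the last joint's range is limited). The gripper opens to 85 mm and grips with 20 to 120 N. Pads are 22 mm wide; open, the fingers measure 114 mm over their backs; the gripper's body (76 mm by 85 mm) begins 54 mm behind the grasp point. The pads swing forward as they close: fully open they stand 13 mm farther back than shut.
Start: joints at [1.089, 0.521, -0.036, 1.599, 0.021, 1.021, -0.113], TCP at [0.25, -0.573, 0.231] pointing down, gripper open.
Joint ranges: [-2.91, 2.91], [-0.3, 2.13], [-1.5, 1.42], [0.17, 2.43], [-1.26, 4.41], [0.16, 1.93], [-2.52, 2.52]. Speed limits (rad/s): [1.89, 1.89, 2.39, 2.39, 3.01, 3.01, 3.01].

## Interface

Orientations are given as [roll, pitch, yaw] about the fixed x, y, z axes, in that order (R = Rz(yaw) Ry(pitch) Rx(roll)).
In Python, from workcell import bot gives the robot as it stands. The module is installed in compiled form; this text tells all that it offers.
- The arm moves only by the shell command python3 -m inch 'ROWS' [FORCE]. ROWS is JSON, a list of rows, each an object of numbers: "dx", "dy", "dz": the shift along the tool's x, y, z in mm; "rx", "ry", "rz": the turn, a rotation vector about the tool's x, y, z in rad; "hand": the closure, from -1 (fully open) to 1 (shut), so that 0 is half open. In form: [{"dx": .., "dy": .., "dz": .., "rx": .., "ry": .., "rz": .., "hand": ..}, ...]. A call has 1 to 10 rows; each row shifts and turns the commanded pose from where the row before left it, along the tool's axes as they then stand; what a row does not reach is not made up. A row lasts 1/10 s, in which the tool goes at most 50 mm and 8.59 degrees, less where a joint would pass 70% of its speed; a pose out of reach is approached as far as the arm can. A call with a gripper value outside its range is refused whole. The fingers move at their own pace and stop on an object; FORCE is the grip in N (left out, the last holds). Time passes only in rows, so rows that do not move let the fingers close. It gives the time, the measured TCP pose, the force and the opening at its end, in the units of the state.
- bot.observe(): the state, without advancing time (a new reading comes with each control period).
- bot.grab_frame(name): name is "scene" or "top" or "wrist"; returns (picture, depth): 480x640x3 uint8, red, green, blue; 480x640 float32, m along the optical axis (not along the pixel's ray), 0 where there is no reading.
- bot.get_calibration(name): a dict with "vertical_fov" (degrees; the focal length in pixels is half the picture's height over the tangent of half this angle, whatever the lens; pixels are square), "cx", "cy" (the principal point, pixels), "origin" and "orientation" of the camera in the world. Camera axes: x right, y down, z forward; pixel columns grow to the right and rows downward; lengths in m; the calibration is good to about 2 mm. A picture is of the moment at which its call begins: read the wrist's pose just before it. get_calibration takes no time and is no camera call; for the wrist camera it gives the pose at the moment of the call.
- bot.job_done(): hands the job in, once; it reports no verdict.
Trained networks look in the newest picture that a camera, given by its name, has taken for a name from the list of things; names that differ only in an ending like _2 or _b are one class to them, and where a whole thing is asked for, a point or a joint stands for the part that bears it (a point fixed in the world has none). Each returns a list of dicts, best first, with "score" (0 to 1); they miss things now and then, are a little off and sometimes report something else, mostly with a low value. They report only what shows in the picture. A call takes as long as a camera call.
- bot.trace(camera, target): "region" (480x640 bool, what is visible of it) and "box" ([left, top, right, bottom] in pixels, round what is visible of it).
- bot.tip_of(camera, target): "centre" ([row, column] in pixels: a listed point, or the origin of a listed thing).
The state is a dict: "clock": time; "qpos": joint angles; "qd": joint speeds; "joint_efforts": joint torques, N m; "position": TCP position; "tool_rot": TCP orientation; "force": force on the tool from outside, world axes, zero at the start; "moment": the same for the moment, N m; "grip_width": finger opening in m.
Only numpy, scipy, OpenCV 4.12 (cv2) and the standard library are available. Lean on these libraries where they do the work, as an engineer would, in place of code of your own. Each camera call takes 0.05 s, during which the arm holds its last target.

## Task

Close out this batch of arrow shafts on the green counter: first swing its sprung red-knobbed lever to its stop and let it spring all the way back. Then take the red-handled pin with the white band out of the wooden tool block and, with the pin reached upright down the yellow-ringed hole in the counter, press the recessed button fully down and keep it down: finish while still gripping the pin and holding the button. Leave the other two tools standing in the block and everything else where it is.

Things in the scene. Friction and masses are not known exactly. Their poses are not given: they have to be found in the camera images.
- counter: Green counter fixed to the table, 160 mm (its x) by 200 mm (its y) by 60 mm high; origin at the centre of its underside, z up. Its position and yaw vary and it may stand left or right of the tool block. On its flat top: yellow-ringed hole at (-35, -55) mm, lever pivot at (45, 30) mm, black window with white count drums (dummy, about 7 mm high), all in the counter's x, y.
- aperture (a point): Centre of the mouth of the yellow-ringed round hole, level with the counter's top (60 mm above the table). Hole 16 mm in diameter, vertical; the button fills its bottom.
- batch_button (a joint): Recessed blue button, 13 mm in diameter, at the bottom of the hole; its top lies 24 mm below the mouth when up. 0 = up, grows as it is pressed down, 0.006 m = fully down (stop). Spring: about 2 N to start, 4.4 N fully down; springs up when released.
- button_top (a point): Centre of the blue button's top face; moves with it.
- advance_lever (a joint): Sprung lever on the counter's top, turning about a vertical pivot. 0 = rest (arm points to the counter's -x), grows clockwise seen from above (the knob swings towards the counter's +y), 0.9 rad = stop. The spring returns it to 0; at the knob it takes about 1 N at rest and 3.5 N at the stop.
- lever_pivot (a point): Point on the lever's vertical turning axis, 71 mm above the table (at arm height).
- lever_knob (a point): Middle of the lever's upright round red knob, 75 mm from the pivot axis; the knob is 15 mm in diameter, its top 110 mm above the table (50 mm above the counter's top) and this point 92 mm above the table. The flat arm (14 mm wide) below it lies 68 to 74 mm above the table. The knob may be pushed from its side or pinched from above.
- tool_block: Fixed wooden block, 55 mm (its x) by 190 mm (its y) by 50 mm high, origin at the centre of its underside; three vertical 11 mm through-holes in a row along its y at -60, 0 and 60 mm, each holding an upright hand tool. Position and yaw vary; which tool is in which hole varies.
- pin_grip (a point): Centre of the round red handle of the pin (the stylus), half-way up the handle: 18 mm in diameter, 60 mm long, with a thin white band near its lower end. It stands upright in the block with the handle's lower end resting on the block, this point 80 mm above the table. Below the handle a steel shank, 8 mm in diameter and 45 mm long, flat end. About 60 g.
- pin_tip (a point): Lower end of the pin's steel shank, on its axis, 75 mm below pin_grip (z axis along the pin towards the handle).
- awl_mid (a point): Middle of the handle of another tool in the block: pale wooden handle 24 mm in diameter, 45 mm long, top 95 mm above the table. Stays.
- setter_mid (a point): Middle of the handle of another tool in the block: black handle 18 mm in diameter, 50 mm long, top 100 mm above the table. Stays.
- glue: White bottle with orange cap, 50 mm in diameter, 110 mm high, origin under its centre. Stays.
- offcut: Dark wooden offcut 50 x 110 x 22 mm lying flat, origin under its centre. Stays.
- pliers: Red-handled pincers about 185 mm long lying flat, 14 mm high, origin on the table near their middle. Stays.

How it is judged:
On the way, in this order (a step that is already met when the one before it is completed fails the run):
1. the lever is swung to its stop (beyond 0.84 of 0.9 rad) (value of joint advance_lever above 0.84 rad), for 0.05 s.
2. the lever has sprung back to rest (below 0.1 rad) (value of joint advance_lever below 0.1 rad), for 0.2 s.
3. the pin is drawn out of the tool block in the grip, tip above the block (height (world z) of pin_tip above 0.055 m and contact force between the fingers and pin above 1 N), for 0.2 s.
At the end, for the whole second after the job is handed in: Through the last second: pin gripped (over 1.5 N), upright within 15 degrees, tip down the hole, button held at least 4.5 of 6 mm down by the pin (over 2 N); lever back at rest (under 0.1 rad); awl and setter upright within 0.2 rad and moved under 20 mm (value of joint batch_button above 0.0045 m and contact force between pin and batch_button above 2 N and contact force between the fingers and pin above 1.5 N and horizontal distance between pin_tip and aperture below 0.007 m and z of pin_tip in the frame of aperture below -0.02 m and angle between pin_tip's own z axis and vertical below 0.26 rad and value of joint advance_lever below 0.1 rad and angle between each of awl_mid, setter_mid's own z axis and vertical below 0.2 rad and distance of each of awl_mid, setter_mid from where it was at the start of the episode below 0.02 m); the arm keeps its last pose, push and grip.
It fails at once if a bystander is disturbed (another tool, bottle, offcut, or pincers moved by more than 40 mm) (distance of any of awl_mid, setter_mid, glue, offcut, pliers from where it was at the start of the episode above 0.04 m).
It also fails if it takes over 58 s, if anything falls off the work surface, if the arm or the gripper's body presses on something with over 40 N, if the wrist force passes 120 N, or if a joint passes its speed limit or range.

## Working session

There is one attempt and no reset: what is moved stays moved. The work goes in short steps, Python scripts to look and compute and a shell command to move; the robot and the scene stay as the last step left them, time stands still between calls to the robot, and variables do not carry over. Pictures are saved under pics/ and viewed, and the job is handed in when it is done.

```bash
mkdir -p pics; cat > h.py <<'E'
import numpy as np, cv2, json
from workcell import bot
from scipy.spatial.transform import Rotation as R
def K(c):
    f=240/np.tan(np.radians(c["vertical_fov"])/2); return f,c["cx"],c["cy"]
def Rm(o):
    o=np.array(o,float)
    if o.shape==(3,3): return o
    if o.shape==(3,): return R.from_euler('xyz',o).as_matrix()
    return R.from_quat(o).as_matrix()
def ray(c,px,z):
    "pixel (row,col) -> world pt on plane height z"
    f,cx,cy=K(c); r,cc=px
    d=Rm(c["orientation"])@np.array([(cc-cx)/f,(r-cy)/f,1]); o=np.array(c["origin"])
    return o+d*(z-o[2])/d[2]
def proj(c,p):
    f,cx,cy=K(c); q=Rm(c["orientation"]).T@(np.array(p)-np.array(c["origin"]))
    return q[1]/q[2]*f+cy,q[0]/q[2]*f+cx
def cloud(c,d):
    f,cx,cy=K(c); v,u=np.mgrid[0:480,0:640]
    P=np.stack([(u-cx)/f*d,(v-cy)/f*d,d],-1)
    return P@Rm(c["orientation"]).T+np.array(c["origin"])
def save(n,im): cv2.imwrite('pics/'+n,im[...,::-1])
E
python3 - <<'E'
from h import *
for n in ["scene","top","wrist"]:
    print(n,bot.get_calibration(n))
    im,d=bot.grab_frame(n); save(n+'1.png',im); np.save(n+'1.npy',d)
print(bot.observe())
E
```

```text
scene {'vertical_fov': 44.005813820834064, 'cx': 311.8616415944634, 'cy': 233.6505017143594, 'origin': array([ 1.25635278, -0.85565637,  1.265944  ]), 'orientation': array([-2.40753058,  0.01923853,  0.62436225])}
top {'vertical_fov': 57.901166878006094, 'cx': 314.84923040889265, 'cy': 234.26094298378217, 'origin': array([ 0.52213886, -0.02645273,  1.1645606 ]), 'orientation': array([-3.06535218e+00, -2.17790929e-03, -1.58399236e+00])}
wrist {'vertical_fov': 60.13130917710711, 'cx': 327.4884413015356, 'cy': 237.02774308355953, 'origin': array([ 0.32558424, -0.5402544 ,  0.37420469]), 'orientation': array([ 2.81931537e+00,  4.78595857e-04, -1.15865651e+00])}
{'clock': 0.15, 'qpos': array([ 1.08882485,  0.52185697, -0.03633665,  1.59990354,  0.02119687,
        1.02107138, -0.11280487]), 'qd': array([ 6.01432832e-05, -1.71385262e-03,  1.01048561e-03, -3.64731222e-03,
        1.48151670e-03, -3.44998760e-04,  2.51138405e-04]), 'joint_efforts': array([ 2.95844206e-03, -9.27390647e+01,  1.98101632e+00, -3.70058441e+01,
        1.79926091e-02,  6.42657847e-03,  7.05078108e-06]), 'position': array([ 0.25001959, -0.57252894,  0.23086089]), 'tool_rot': array([-3.14073961e+00,  4.99214511e-05,  4.11761138e-01]), 'force': array([-0.2235443 ,  0.09434897, -0.35596896]), 'moment': array([-0.00352072,  0.06833946,  0.03410681]), 'grip_width': 0.08524906785011521}
```

View pics/scene1.png

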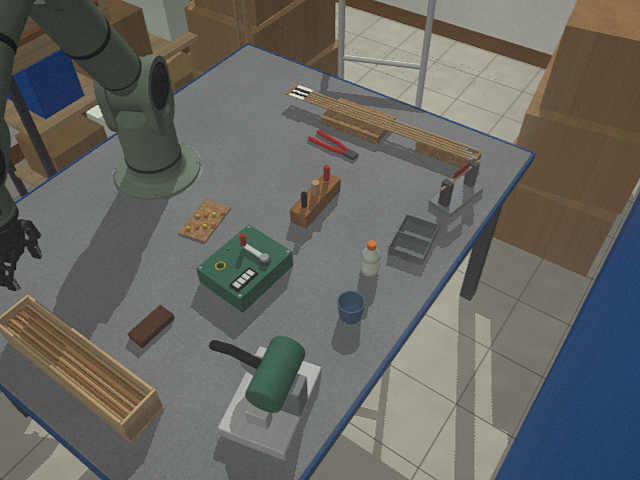

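View pics/top1.png

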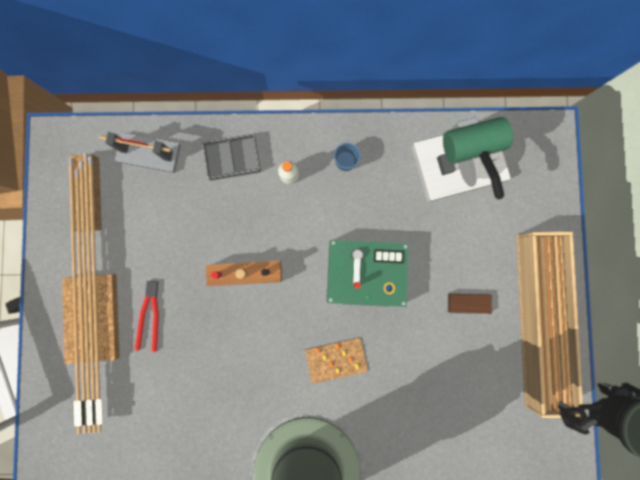

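```bash
python3 - <<'E'
from h import *
c=bot.get_calibration("top")
Z=dict(aperture=.06,lever_pivot=.071,lever_knob=.092,pin_grip=.08,awl_mid=.0725,setter_mid=.075,counter=0,tool_block=0,glue=0,offcut=0,pliers=0)
for cam in ["top","scene"]:
  c=bot.get_calibration(cam)
  for n,z in Z.items():
    r=bot.tip_of(cam,n)[:2]
    print(cam,n,[(round(q["score"],2),np.round(q["centre"],1),np.round(ray(c,q["centre"],z),4)) for q in r])
E
```

```text
top aperture [(0.67, array([287.2, 388.7]), array([ 0.4697, -0.2151,  0.06  ]))]
top lever_pivot [(0.88, array([253.2, 357.5]), array([ 0.5564, -0.1368,  0.071 ])), (0.44, array([286.3, 390.2]), array([ 0.4724, -0.217 ,  0.071 ]))]
top lever_knob [(0.67, array([286.1, 352.6]), array([ 0.4751, -0.1209,  0.092 ])), (0.59, array([303.8, 469.9]), array([ 0.4281, -0.4077,  0.092 ]))]
top pin_grip [(0.54, array([272.8, 214.1]), array([0.512 , 0.2221, 0.08  ]))]
top awl_mid [(0.65, array([268.4, 239.3]), array([0.5221, 0.1607, 0.0725])), (0.47, array([288. , 389.4]), array([ 0.4683, -0.2146,  0.0725]))]
top setter_mid [(0.62, array([272.4, 264.4]), array([0.5113, 0.0975, 0.075 ])), (0.6, array([272. , 237.6]), array([0.5132, 0.1645, 0.075 ]))]
top counter [(0.96, array([272.3, 365.9]), array([ 0.5072, -0.1654,  0.    ]))]
top tool_block [(0.96, array([270.3, 247. ]), array([0.5168, 0.1525, 0.    ]))]
top glue [(0.56, array([174.1, 288.4]), array([0.7761, 0.0396, 0.    ]))]
top offcut [(0.56, array([301.3, 467.9]), array([ 0.4267, -0.4353,  0.    ]))]
top pliers [(0.62, array([312.6, 152. ])
[... 554 characters left out ...]
9, 0.153 , 0.0725])), (0.21, array([273. , 246.7]), array([ 0.5504, -0.2006,  0.0725]))]
scene setter_mid [(0.59, array([202.4, 302.1]), array([0.5169, 0.084 , 0.075 ])), (0.56, array([258.1, 261.2]), array([ 0.5511, -0.1423,  0.075 ]))]
scene counter [(0.65, array([270.5, 245.3]), array([ 0.4987, -0.1564,  0.    ]))]
scene tool_block [(0.76, array([203. , 317.7]), array([0.5105, 0.1679, 0.    ]))]
scene glue [(0.69, array([271.7, 368. ]), array([0.7748, 0.0311, 0.    ])), (0.51, array([147.1, 336. ]), array([0.4092, 0.4148, 0.    ]))]
scene offcut [(0.94, array([327. , 151.5]), array([ 0.4213, -0.4326,  0.    ]))]
scene pliers [(0.74, array([147.6, 338. ]), array([0.4161, 0.4164, 0.    ]))]
```

```bash
python3 - <<'E'
from h import *
for cam in ["top","scene"]:
  c=bot.get_calibration(cam); im=cv2.imread(f'pics/{cam}1.png'); d=np.load(cam+'1.npy'); P=cloud(c,d)
  h=cv2.cvtColor(im,cv2.COLOR_BGR2HSV)
  g=(h[...,0]>65)&(h[...,0]<90)&(h[...,1]>90)
  near=np.hypot(P[...,0]-.5,P[...,1]+.165)<.16
  m=g&near&(P[...,2]>.05)&(P[...,2]<.07)
  print(cam,m.sum(),'z med',np.median(P[m][:,2]), 'table z',np.median(P[(abs(P[...,0]-.6)<.03)&(abs(P[...,1]-.0)<.03)][:,2]))
  q=(P[m][:,:2]*1000).astype(np.float32)
  print(cv2.minAreaRect(q))
  near=np.hypot(P[...,0]-.514,P[...,1]-.155)<.13
  m=near&(P[...,2]>.045)&(P[...,2]<.055)
  q=(P[m][:,:2]*1000).astype(np.float32)
  print('block',m.sum(),cv2.minAreaRect(q),np.median(P[m][:,2]))
  m=near&(P[...,2]>.065)
  for z0 in [(.065,.085),(.085,.105),(.105,.13)]:
    m=near&(P[...,2]>z0[0])&(P[...,2]<z0[1])
    n,l,s,ce=cv2.connectedComponentsWithStats(m.astype(np.uint8))
    print(z0,[(s[i,4],np.round(P[l==i].mean(0),3)) for i in range(1,n)])
E
```

```text
top 3408 z med 0.06086868969122483 table z 0.0006359666627131499
((506.8702392578125, -162.5332489013672), (194.28248596191406, 153.0382537841797), 86.36236572265625)
block 1348 ((509.609130859375, 156.4705810546875), (54.98738479614258, 189.9445037841797), 2.578535556793213) 0.05061364716483918
(0.065, 0.085) [(np.int32(14), array([0.512, 0.147, 0.075])), (np.int32(1), array([0.52 , 0.092, 0.084])), (np.int32(4), array([0.513, 0.088, 0.078])), (np.int32(10), array([0.506, 0.209, 0.073])), (np.int32(1), array([0.498, 0.153, 0.077]))]
(0.085, 0.105) [(np.int32(79), array([0.51 , 0.156, 0.095])), (np.int32(44), array([0.512, 0.096, 0.1  ])), (np.int32(15), array([0.507, 0.21 , 0.095]))]
(0.105, 0.13) [(np.int32(42), array([0.507, 0.216, 0.11 ]))]
scene 1221 z med 0.06109633445439622 table z 0.0013466239750987707
((508.2135009765625, -162.68360900878906), (201.47418212890625, 161.47523498535156), 87.07400512695312)
block 616 ((511.2759704589844, 153.36697387695312), (59.28912353515625, 194.80194091796875), 1.4471560716629028) 0.05080948790732476
(0.065, 0.085) [(np.int32(27), array([0.511, 0.209, 0.075])), (np.int32(42), array([0.515, 0.148, 0.075])), (np.int32(33), array([0.517, 0.091, 0.076]))]
(0.085, 0.105) [(np.int32(33), array([0.511, 0.209, 0.095])), (np.int32(54), array([0.512, 0.152, 0.094])), (np.int32(41), array([0.516, 0.093, 0.097]))]
(0.105, 0.13) [(np.int32(27), array([0.509, 0.212, 0.111])), (np.int32(2), array([0.512, 0.09 , 0.107]))]
```

```bash
python3 -m inch '[{"dx":37,"dy":-28,"hand":1},{"dx":37,"dy":-28,"hand":1},{"dx":37,"dy":-28,"hand":1},{"dx":37,"dy":-28,"hand":1},{"dx":37,"dy":-28,"hand":1},{"dx":37,"dy":-28,"hand":1},{"dx":37,"dy":-28,"hand":1},{"dx":37,"dy":-28,"hand":1},{"dx":37,"dy":-28,"hand":1},{"dx":37,"dy":-28,"hand":1}]'
python3 -m inch '[{"rz":-0.148,"hand":1},{"rz":-0.148,"hand":1},{"rz":-0.148,"hand":1},{"rz":-0.148,"hand":1},{"rz":-0.148,"hand":1},{"rz":-0.148,"hand":1},{"rz":-0.148,"hand":1},{"rz":-0.148,"hand":1},{"hand":1},{"hand":1}]'
python3 - <<'E'
from h import *
print(bot.observe())
c=bot.get_calibration("wrist");im,d=bot.grab_frame("wrist");save('w2.png',im)
for n,z in dict(aperture=.06,lever_pivot=.071,lever_knob=.092).items():
    print(n,[(round(q["score"],2),np.round(q["centre"]),np.round(ray(c,q["centre"],z),4)) for q in bot.tip_of("wrist",n)[:2]])
E
```

```text
{'clock': 1.25, 'qpos': array([ 1.0888044 ,  0.52138759, -0.03629428,  1.59951845,  0.02120085,
        1.02106175, -0.11280553]), 'qd': array([-0.0005434 , -0.00035153,  0.00090179, -0.00103015, -0.0002331 ,
        0.0016446 , -0.00017408]), 'joint_efforts': array([ 1.15189079e-03, -9.26850414e+01,  1.97937392e+00, -3.70251703e+01,
        1.82216917e-02,  1.96668807e-03,  5.61987235e-05]), 'position': array([ 0.25013044, -0.57275996,  0.23129196]), 'tool_rot': array([3.14158301e+00, 1.23280052e-06, 4.11739292e-01]), 'force': array([0.66155084, 0.57371654, 0.68270834]), 'moment': array([-0.00285407,  0.02325723,  0.04887758]), 'grip_width': 0.08551970170142181}
aperture []
lever_pivot []
lever_knob []schema error: expected keys dx, dy, dz, rx, ry, rz, hand
schema error: expected keys dx, dy, dz, rx, ry, rz, hand
```

View pics/w2.png

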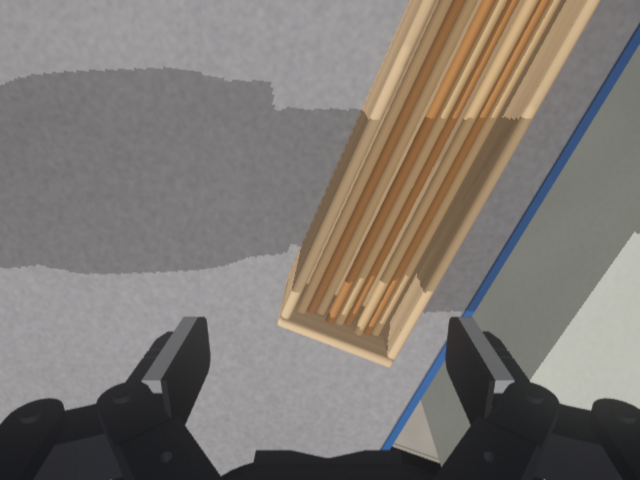

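The wrist view shows the arrow box and both open fingers; the moves were refused because every row needs all its keys. I'll repeat them with full rows.

```bash
python3 -m inch '[{"dx":37,"dy":-28,"dz":0,"rx":0,"ry":0,"rz":0,"hand":1},{"dx":37,"dy":-28,"dz":0,"rx":0,"ry":0,"rz":0,"hand":1},{"dx":37,"dy":-28,"dz":0,"rx":0,"ry":0,"rz":0,"hand":1},{"dx":37,"dy":-28,"dz":0,"rx":0,"ry":0,"rz":0,"hand":1},{"dx":37,"dy":-28,"dz":0,"rx":0,"ry":0,"rz":0,"hand":1},{"dx":37,"dy":-28,"dz":0,"rx":0,"ry":0,"rz":0,"hand":1},{"dx":37,"dy":-28,"dz":0,"rx":0,"ry":0,"rz":0,"hand":1},{"dx":37,"dy":-28,"dz":0,"rx":0,"ry":0,"rz":0,"hand":1},{"dx":37,"dy":-28,"dz":0,"rx":0,"ry":0,"rz":0,"hand":1},{"dx":37,"dy":-28,"dz":0,"rx":0,"ry":0,"rz":0,"hand":1}]'
python3 -m inch '[{"dx":0,"dy":0,"dz":0,"rx":0,"ry":0,"rz":-0.148,"hand":1},{"dx":0,"dy":0,"dz":0,"rx":0,"ry":0,"rz":-0.148,"hand":1},{"dx":0,"dy":0,"dz":0,"rx":0,"ry":0,"rz":-0.148,"hand":1},{"dx":0,"dy":0,"dz":0,"rx":0,"ry":0,"rz":-0.148,"hand":1},{"dx":0,"dy":0,"dz":0,"rx":0,"ry":0,"rz":-0.148,"hand":1},{"dx":0,"dy":0,"dz":0,"rx":0,"ry":0,"rz":-0.148,"hand":1},{"dx":0,"dy":0,"dz":0,"rx":0,"ry":0,"rz":-0.148,"hand":1},{"dx":0,"dy":0,"dz":0,"rx":0,"ry":0,"rz":-0.148,"hand":1},{"dx":0,"dy":0,"dz":0,"rx":0,"ry":0,"rz":0,"hand":1},{"dx":0,"dy":0,"dz":0,"rx":0,"ry":0,"rz":0,"hand":1}]'
python3 - <<'E'
from h import *
print(bot.observe()["qpos"])
c=bot.get_calibration("wrist");im,d=bot.grab_frame("wrist");save('w3.png',im)
for n,z in dict(aperture=.06,lever_pivot=.071,lever_knob=.092).items():
    print(n,[(round(q["score"],2),np.round(q["centre"]),np.round(ray(c,q["centre"],z),4)) for q in bot.tip_of("wrist",n)[:2]])
E
```

```text
clock: 2.45
position: [0.4778, -0.1664, 0.2316]
tool_rot: [3.141, -0.0, 0.412]
force: [2.0, -0.6, -0.4]
grip_width: -0.0001
clock: 3.45
position: [0.4771, -0.1682, 0.2313]
tool_rot: [3.142, -0.0, 1.591]
force: [0.3, -0.1, 0.6]
grip_width: 0.0003
[ 0.5625977   0.35857434 -0.4337994   1.89237136  0.18499225  0.92962652
  0.06184668]
aperture [(0.7, array([266., 319.]), array([ 0.4724, -0.217 ,  0.06  ]))]
lever_pivot [(0.86, array([171., 438.]), array([ 0.5583, -0.1358,  0.071 ]))]
lever_knob [(0.93, array([168., 331.]), array([ 0.4795, -0.1319,  0.092 ]))]
```

View pics/w3.png

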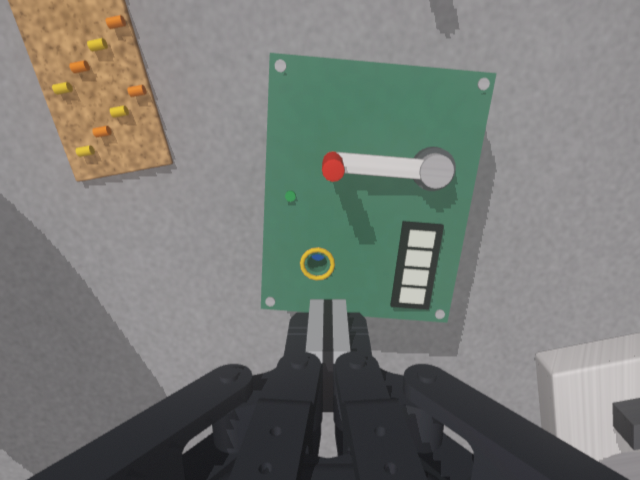

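Knob at about (168,331), ring centre at (264,317), pivot at (171,438); these agree with the depth fit. Now I'll lower beside the knob.

```bash
python3 -m inch '[{"dx":0,"dy":1,"dz":30,"rx":0,"ry":0,"rz":0,"hand":1},{"dx":0,"dy":1,"dz":30,"rx":0,"ry":0,"rz":0,"hand":1},{"dx":0,"dy":1,"dz":30,"rx":0,"ry":0,"rz":0,"hand":1},{"dx":0,"dy":0,"dz":30,"rx":0,"ry":0,"rz":0,"hand":1},{"dx":0,"dy":0,"dz":28,"rx":0,"ry":0,"rz":0,"hand":1},{"dx":0,"dy":0,"dz":0,"rx":0,"ry":0,"rz":0,"hand":1},{"dx":0,"dy":0,"dz":0,"rx":0,"ry":0,"rz":0,"hand":1}]'
python3 -m inch '[{"dx":9,"dy":0,"dz":0,"rx":0,"ry":0,"rz":0,"hand":1},{"dx":9,"dy":0,"dz":0,"rx":0,"ry":0,"rz":0,"hand":1},{"dx":11,"dy":2,"dz":0,"rx":0,"ry":0,"rz":0,"hand":1},{"dx":11,"dy":3,"dz":0,"rx":0,"ry":0,"rz":0,"hand":1},{"dx":10,"dy":5,"dz":0,"rx":0,"ry":0,"rz":0,"hand":1},{"dx":10,"dy":6,"dz":0,"rx":0,"ry":0,"rz":0,"hand":1},{"dx":7,"dy":7,"dz":0,"rx":0,"ry":0,"rz":0,"hand":1},{"dx":5,"dy":7,"dz":0,"rx":0,"ry":0,"rz":0,"hand":1},{"dx":0,"dy":0,"dz":0,"rx":0,"ry":0,"rz":0,"hand":1}]'
python3 - <<'E'
from h import *
c=bot.get_calibration("wrist");im,d=bot.grab_frame("wrist");save('w4.png',im)
im,d=bot.grab_frame("top");save('t4.png',cv2.resize(im[200:360,280:460],None,fx=4,fy=4))
for cam in ["top","wrist"]:
  print([(round(q["score"],2),np.round(q["centre"]),np.round(ray(bot.get_calibration(cam),q["centre"],.092),4)) for q in bot.tip_of(cam,"lever_knob")[:2]])
E
```

```text
clock: 4.35
position: [0.4803, -0.1678, 0.0838]
tool_rot: [-3.141, -0.0, 1.595]
force: [0.7, 0.5, 1.1]
grip_width: 0.0002
clock: 5.25
position: [0.5093, -0.0945, 0.0832]
tool_rot: [3.141, -0.0, 1.597]
force: [-2.4, -3.0, 1.9]
grip_width: 0.0002
[]
[(0.65, array([285., 323.]), array([ 0.5069, -0.0776,  0.092 ]))]
```

View pics/w4.png

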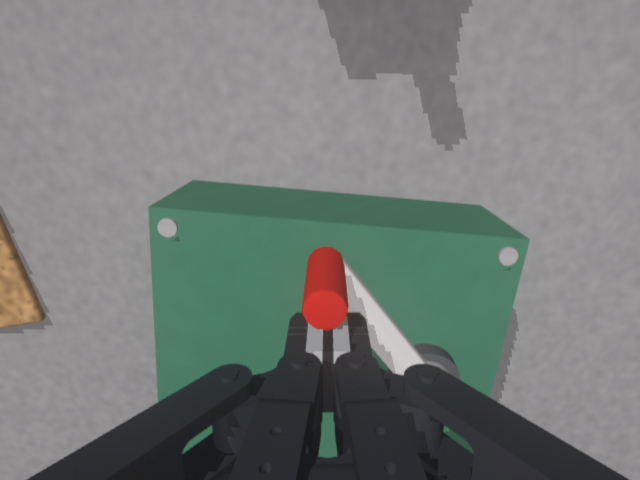

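The knob is carried round to roughly 0.8 rad, with the finger faces behind it. I'll push on until the force climbs.

```bash
python3 -m inch '[{"dx":4,"dy":4,"dz":0,"rx":0,"ry":0,"rz":0,"hand":1},{"dx":0,"dy":0,"dz":0,"rx":0,"ry":0,"rz":0,"hand":1}]'
python3 -m inch '[{"dx":3,"dy":3,"dz":0,"rx":0,"ry":0,"rz":0,"hand":1},{"dx":0,"dy":0,"dz":0,"rx":0,"ry":0,"rz":0,"hand":1}]'
python3 - <<'E'
from h import *
p=bot.observe()["position"]
c=bot.get_calibration("wrist");im,d=bot.grab_frame("wrist");save('w5.png',im)
q=bot.tip_of("wrist","lever_knob")
for q in q[:2]:
  w=ray(c,q["centre"],.092); v=w-np.array([.557,-.136,.092]); print(q["score"],w,np.arctan2(v[1],-v[0])-.058,np.hypot(*v[:2]))
m=bot.tip_of("wrist","lever_pivot");print([(q["score"],ray(c,q["centre"],.071)) for q in m])
E
```

```text
clock: 5.65
position: [0.5126, -0.0917, 0.0833]
tool_rot: [3.141, 0.0, 1.595]
force: [0.4, -6.3, -2.8]
grip_width: -0.0001
clock: 5.85
position: [0.5137, -0.0908, 0.0831]
tool_rot: [-3.138, 0.003, 1.593]
force: [-7.6, -15.6, 5.6]
grip_width: 0.0
0.9 [ 0.51202088 -0.07242952  0.092     ] 0.8970230025179762 0.07787378540847104
[]
```

View pics/w5.png

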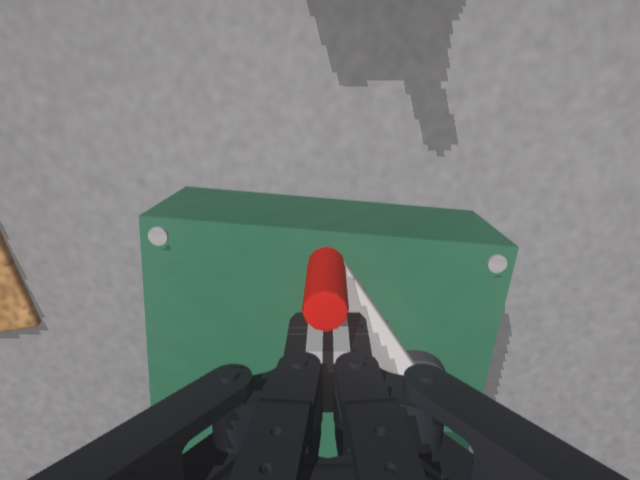

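The force has jumped to about 17 N while motion stalled, and vision gives about 0.90 rad, so the lever is at its stop. Now I'll let it back along the arc and clear it.

```bash
python3 -m inch '[{"dx":-7,"dy":-7,"dz":0,"rx":0,"ry":0,"rz":0,"hand":1},{"dx":-7,"dy":-7,"dz":0,"rx":0,"ry":0,"rz":0,"hand":1},{"dx":-10,"dy":-8,"dz":0,"rx":0,"ry":0,"rz":0,"hand":1},{"dx":-10,"dy":-6,"dz":0,"rx":0,"ry":0,"rz":0,"hand":1},{"dx":-11,"dy":-5,"dz":0,"rx":0,"ry":0,"rz":0,"hand":1},{"dx":-11,"dy":-3,"dz":0,"rx":0,"ry":0,"rz":0,"hand":1},{"dx":-11,"dy":-2,"dz":0,"rx":0,"ry":0,"rz":0,"hand":1},{"dx":-12,"dy":0,"dz":0,"rx":0,"ry":0,"rz":0,"hand":1},{"dx":0,"dy":0,"dz":0,"rx":0,"ry":0,"rz":0,"hand":1}]'
python3 -m inch '[{"dx":0,"dy":0,"dz":-35,"rx":0,"ry":0,"rz":0,"hand":1},{"dx":0,"dy":0,"dz":-35,"rx":0,"ry":0,"rz":0,"hand":1},{"dx":0,"dy":0,"dz":-35,"rx":0,"ry":0,"rz":0,"hand":1},{"dx":0,"dy":0,"dz":-35,"rx":0,"ry":0,"rz":0,"hand":-1},{"dx":0,"dy":0,"dz":0,"rx":0,"ry":0,"rz":0,"hand":-1},{"dx":0,"dy":0,"dz":0,"rx":0,"ry":0,"rz":0,"hand":-1}]'
python3 - <<'E'
from h import *
c=bot.get_calibration("wrist");im,d=bot.grab_frame("wrist");save('w6.png',im)
for n,z in dict(aperture=.06,lever_pivot=.071,lever_knob=.092).items():
    print(n,[(round(q["score"],2),np.round(q["centre"]),np.round(ray(c,q["centre"],z),4)) for q in bot.tip_of("wrist",n)[:2]])
E
```

```text
clock: 6.9
position: [0.4791, -0.1698, 0.0832]
tool_rot: [-3.142, 0.0, 1.594]
force: [0.7, -0.4, -0.6]
grip_width: 0.0
clock: 7.5
position: [0.4794, -0.1678, 0.2238]
tool_rot: [3.14, 0.0, 1.596]
force: [0.6, 0.3, -0.0]
grip_width: 0.0436
aperture [(0.84, array([267., 314.]), array([ 0.4709, -0.2152,  0.06  ]))]
lever_pivot [(0.9, array([175., 434.]), array([ 0.5561, -0.1367,  0.071 ]))]
lever_knob [(0.59, array([166., 325.]), array([ 0.4779, -0.1295,  0.092 ]))]
```

View pics/w6.png

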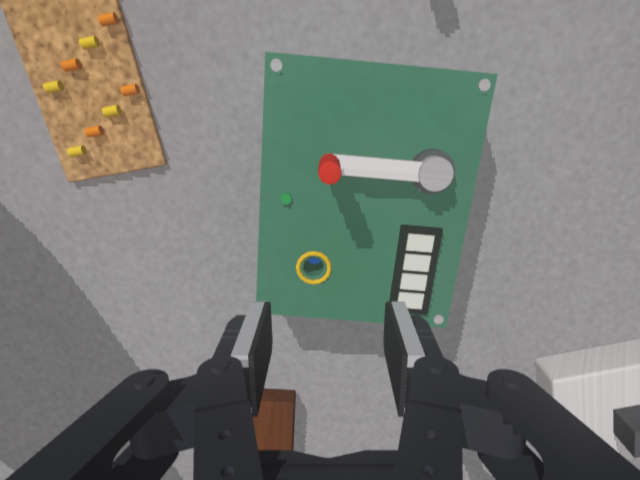

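The lever is back at rest, with the same picture as before the swing. I'll fit the ring exactly and move towards the block.

```bash
cat >> h.py <<'E'
def ring(im,c,z=.0605):
    h=cv2.cvtColor(im,cv2.COLOR_RGB2HSV)
    m=((h[...,0]>20)&(h[...,0]<33)&(h[...,1]>130)).astype(np.uint8)
    # restrict near expected place
    v,u=proj(c,[.47,-.2155,.06]); v,u=int(v),int(u)
    w=np.zeros_like(m); w[max(v-60,0):v+60,max(u-60,0):u+60]=1; m&=w
    cs,_=cv2.findContours(m,cv2.RETR_EXTERNAL,cv2.CHAIN_APPROX_NONE)
    q=max(cs,key=cv2.contourArea); e=cv2.fitEllipse(q)
    return e, ray(c,(e[0][1],e[0][0]),z)
E
python3 - <<'E'
from h import *
c=bot.get_calibration("wrist");im,d=bot.grab_frame("wrist");print(ring(im,c))
c=bot.get_calibration("top");print(ring(cv2.imread('pics/top1.png')[...,::-1].copy(),c))
c=bot.get_calibration("scene");print(ring(cv2.imread('pics/scene1.png')[...,::-1].copy(),c))
E
python3 -m inch '[{"dx":25,"dy":3,"dz":0,"rx":0,"ry":0,"rz":0,"hand":-1},{"dx":35,"dy":4,"dz":0,"rx":0,"ry":0,"rz":0,"hand":-1},{"dx":40,"dy":4,"dz":0,"rx":0,"ry":0,"rz":0,"hand":-1},{"dx":40,"dy":5,"dz":0,"rx":0,"ry":0,"rz":0,"hand":-1},{"dx":40,"dy":5,"dz":0,"rx":0,"ry":0,"rz":0,"hand":-1},{"dx":40,"dy":5,"dz":0,"rx":0,"ry":0,"rz":0,"hand":-1},{"dx":30,"dy":5,"dz":0,"rx":0,"ry":0,"rz":0,"hand":-1},{"dx":20,"dy":5,"dz":0,"rx":0,"ry":0,"rz":0,"hand":-1},{"dx":0,"dy":0,"dz":0,"rx":0,"ry":0,"rz":0,"hand":-1},{"dx":0,"dy":0,"dz":0,"rx":0,"ry":0,"rz":0,"hand":-1}]'
python3 - <<'E'
from h import *
c=bot.get_calibration("wrist");im,d=bot.grab_frame("wrist");save('w7.png',im);np.save('w7.npy',d)
for n,z in dict(pin_grip=.08,awl_mid=.0725,setter_mid=.075,tool_block=0).items():
    print(n,[(round(q["score"],2),np.round(q["centre"]),np.round(ray(c,q["centre"],z),4)) for q in bot.tip_of("wrist",n)[:2]])
P=cloud(c,d)
m=(P[...,2]>.106)&(P[...,2]<.114)&(np.hypot(P[...,0]-.508,P[...,1]-.214)<.04)
print('pin top',m.sum(),P[m].mean(0) if m.any() else 0, cv2.minEnclosingCircle((P[m][:,:2]*1000).astype(np.float32)))
m=(P[...,2]>.045)&(P[...,2]<.053)&(np.hypot(P[...,0]-.51,P[...,1]-.155)<.12)
print(cv2.minAreaRect((P[m][:,:2]*1000).astype(np.float32)))
E
```

```text
(((314.6476745605469, 268.2681579589844), (32.27059555053711, 34.58327102661133), 96.34258270263672), array([ 0.47048688, -0.21498122,  0.0605    ]))
(((388.9733581542969, 287.810302734375), (10.02115535736084, 10.19113826751709), 129.88565063476562), array([ 0.46816996, -0.21564374,  0.0605    ]))
(((220.76112365722656, 265.33941650390625), (6.730612754821777, 8.057670593261719), 70.82102966308594), array([ 0.47095031, -0.21341158,  0.0605    ]))
clock: 8.75
position: [0.5081, 0.1027, 0.2227]
tool_rot: [-3.14, 0.0, 1.597]
force: [0.5, -0.3, 0.2]
grip_width: 0.0855
pin_grip [(0.58, array([ 42., 333.]), array([0.5091, 0.2173, 0.08  ]))]
awl_mid [(0.94, array([139., 335.]), array([0.5124, 0.1571, 0.0725]))]
setter_mid [(0.91, array([225., 332.]), array([0.5121, 0.0961, 0.075 ])), (0.57, array([425., 322.]), array([ 0.5095, -0.0869,  0.075 ]))]
tool_block [(0.56, array([132., 331.]), array([0.5103, 0.1562, 0.    ]))]
pin top 848 [0.5096898  0.21561444 0.11065174] ((509.6586608886719, 215.7281494140625), 8.897828102111816)
((512.5121459960938, 153.98976135253906), (55.13221740722656, 187.1080780029297), 2.521204948425293)
```

View pics/w7.png

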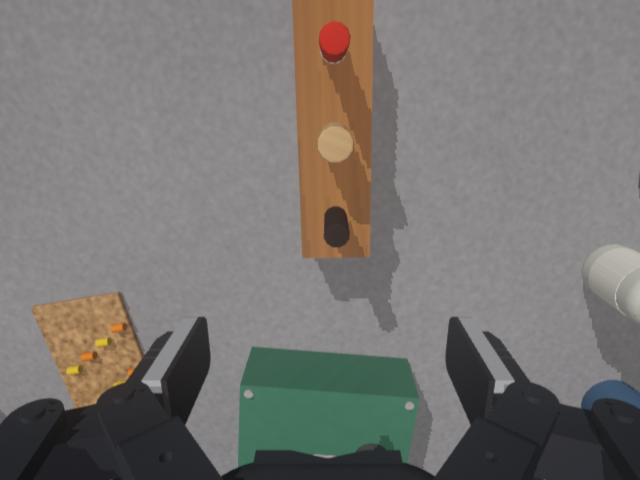

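The pin is the far red one at (40,334), and its depth top disc has an 8.9 mm radius at z 0.1107. The awl (143,335) and setter (226,336) are 60 mm and 120 mm away. I'll go over the pin and descend with the jaws across the block's x.

```bash
python3 -m inch '[{"dx":25,"dy":1,"dz":0,"rx":0,"ry":0,"rz":0,"hand":-1},{"dx":35,"dy":1,"dz":0,"rx":0,"ry":0,"rz":0,"hand":-1},{"dx":35,"dy":1,"dz":0,"rx":0,"ry":0,"rz":0,"hand":-1},{"dx":18,"dy":1,"dz":0,"rx":0,"ry":0,"rz":0,"hand":-1},{"dx":0,"dy":0,"dz":0,"rx":0,"ry":0,"rz":0,"hand":-1},{"dx":0,"dy":0,"dz":0,"rx":0,"ry":0,"rz":0,"hand":-1}]'
python3 -m inch '[{"dx":0,"dy":0,"dz":30,"rx":0,"ry":0,"rz":0,"hand":-1},{"dx":0,"dy":0,"dz":30,"rx":0,"ry":0,"rz":0,"hand":-1},{"dx":0,"dy":0,"dz":30,"rx":0,"ry":0,"rz":0,"hand":-1},{"dx":0,"dy":0,"dz":0,"rx":0,"ry":0,"rz":0,"hand":-1},{"dx":0,"dy":0,"dz":0,"rx":0,"ry":0,"rz":0,"hand":-1}]'
python3 - <<'E'
from h import *
im,d=bot.grab_frame("scene");save('s8.png',cv2.resize(im[100:260,230:430],None,fx=4,fy=3.75))
E
```

```text
clock: 9.6
position: [0.5096, 0.2152, 0.2231]
tool_rot: [-3.141, 0.0, 1.596]
force: [0.4, -0.8, 0.3]
grip_width: 0.0854
clock: 10.1
position: [0.5099, 0.2151, 0.134]
tool_rot: [-3.141, 0.0, 1.595]
force: [1.0, 0.1, -0.3]
grip_width: 0.0851
```

View pics/s8.png

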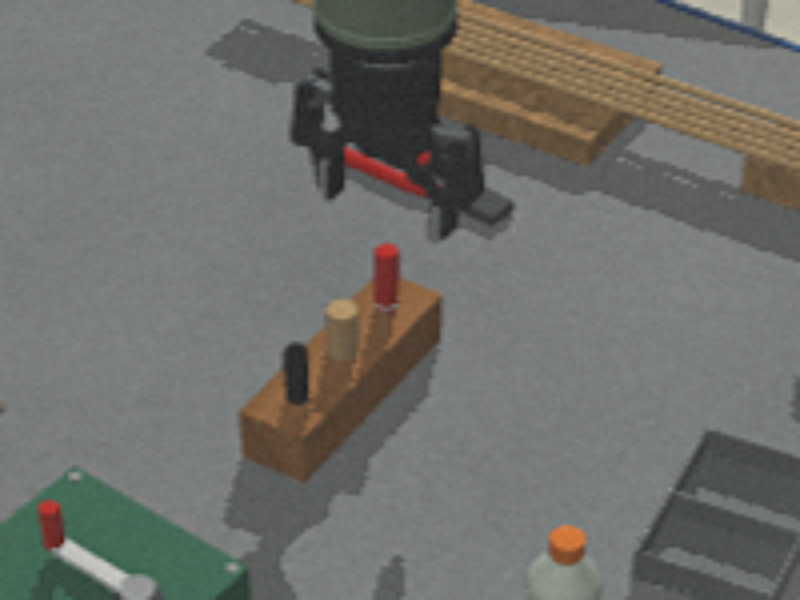

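The open fingers (330,185 and 440,225 in the crop) stand either side of the red pin (386,275), and the lever knob is at rest. I'll descend and close.

```bash
python3 -m inch '[{"dx":0,"dy":0,"dz":25,"rx":0,"ry":0,"rz":0,"hand":-1},{"dx":0,"dy":0,"dz":25,"rx":0,"ry":0,"rz":0,"hand":-1},{"dx":0,"dy":0,"dz":16,"rx":0,"ry":0,"rz":0,"hand":-1},{"dx":0,"dy":0,"dz":0,"rx":0,"ry":0,"rz":0,"hand":-1}]' 
python3 -m inch '[{"dx":0,"dy":0,"dz":0,"rx":0,"ry":0,"rz":0,"hand":1},{"dx":0,"dy":0,"dz":0,"rx":0,"ry":0,"rz":0,"hand":1},{"dx":0,"dy":0,"dz":0,"rx":0,"ry":0,"rz":0,"hand":1},{"dx":0,"dy":0,"dz":0,"rx":0,"ry":0,"rz":0,"hand":1},{"dx":0,"dy":0,"dz":0,"rx":0,"ry":0,"rz":0,"hand":1},{"dx":0,"dy":0,"dz":0,"rx":0,"ry":0,"rz":0,"hand":1},{"dx":0,"dy":0,"dz":0,"rx":0,"ry":0,"rz":0,"hand":1}]' 50
```

```text
clock: 10.55
position: [0.5096, 0.2154, 0.0672]
tool_rot: [-3.141, 0.0, 1.595]
force: [-0.6, 0.1, 0.6]
grip_width: 0.0854
clock: 11.25
position: [0.5098, 0.2159, 0.0677]
tool_rot: [3.141, -0.0, 1.596]
force: [-0.8, 0.2, 6.2]
grip_width: 0.0167
```

```bash
python3 -m inch '[{"dx":0,"dy":0,"dz":-15,"rx":0,"ry":0,"rz":0,"hand":1},{"dx":0,"dy":0,"dz":-25,"rx":0,"ry":0,"rz":0,"hand":1},{"dx":0,"dy":0,"dz":-25,"rx":0,"ry":0,"rz":0,"hand":1},{"dx":0,"dy":0,"dz":-25,"rx":0,"ry":0,"rz":0,"hand":1},{"dx":0,"dy":0,"dz":-15,"rx":0,"ry":0,"rz":0,"hand":1},{"dx":0,"dy":0,"dz":0,"rx":0,"ry":0,"rz":0,"hand":1},{"dx":0,"dy":0,"dz":0,"rx":0,"ry":0,"rz":0,"hand":1}]' 
python3 - <<'E'
from h import *
im,d=bot.grab_frame("scene");save('s9.png',cv2.resize(im[80:240,230:430],None,fx=4,fy=3.75))
im,d=bot.grab_frame("wrist");save('w9.png',im)
E
```

```text
clock: 11.95
position: [0.5095, 0.2156, 0.1721]
tool_rot: [-3.142, 0.0, 1.596]
force: [-0.4, 0.3, -1.1]
grip_width: 0.017
```

View pics/s9.png

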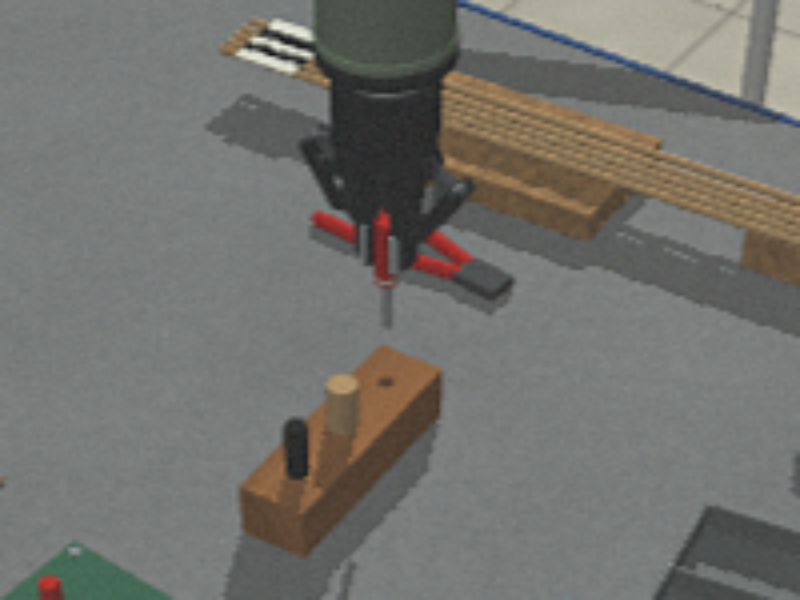

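View pics/w9.png

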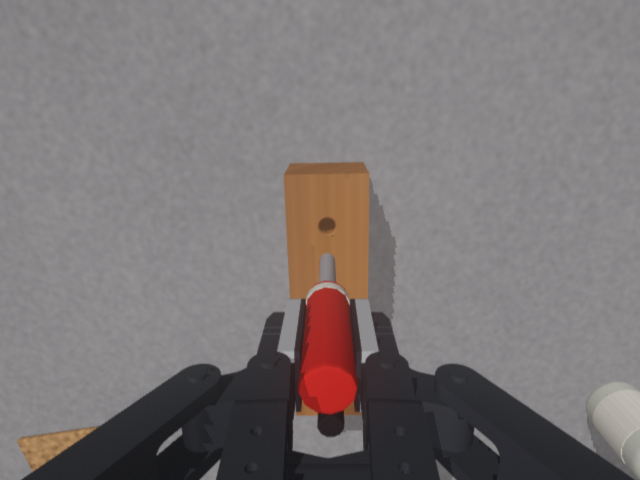

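The pin is held upright, its hole in the block at (225,327) is empty, and the awl and setter are still standing. I'll raise it and carry it to the counter.

```bash
python3 -m inch '[{"dx":0,"dy":0,"dz":-25,"rx":0,"ry":0,"rz":0,"hand":1},{"dx":0,"dy":0,"dz":-25,"rx":0,"ry":0,"rz":0,"hand":1},{"dx":-15,"dy":-2,"dz":0,"rx":0,"ry":0,"rz":0,"hand":1},{"dx":-25,"dy":-3,"dz":0,"rx":0,"ry":0,"rz":0,"hand":1},{"dx":-35,"dy":-4,"dz":0,"rx":0,"ry":0,"rz":0,"hand":1},{"dx":-35,"dy":-4,"dz":0,"rx":0,"ry":0,"rz":0,"hand":1},{"dx":-35,"dy":-4,"dz":0,"rx":0,"ry":0,"rz":0,"hand":1},{"dx":-35,"dy":-4,"dz":0,"rx":0,"ry":0,"rz":0,"hand":1},{"dx":-35,"dy":-4,"dz":0,"rx":0,"ry":0,"rz":0,"hand":1},{"dx":-35,"dy":-4,"dz":0,"rx":0,"ry":0,"rz":0,"hand":1}]' 
python3 -m inch '[{"dx":-35,"dy":-4,"dz":0,"rx":0,"ry":0,"rz":0,"hand":1},{"dx":-35,"dy":-4,"dz":0,"rx":0,"ry":0,"rz":0,"hand":1},{"dx":-35,"dy":-4,"dz":0,"rx":0,"ry":0,"rz":0,"hand":1},{"dx":-35,"dy":-4,"dz":0,"rx":0,"ry":0,"rz":0,"hand":1},{"dx":-25,"dy":-3,"dz":0,"rx":0,"ry":0,"rz":0,"hand":1},{"dx":-14,"dy":-2,"dz":0,"rx":0,"ry":0,"rz":0,"hand":1},{"dx":0,"dy":0,"dz":0,"rx":0,"ry":0,"rz":0,"hand":1},{"dx":0,"dy":0,"dz":0,"rx":0,"ry":0,"rz":0,"hand":1},{"dx":0,"dy":0,"dz":0,"rx":0,"ry":0,"rz":0,"hand":1}]' 
python3 - <<'E'
from h import *
s=bot.observe();T=s["position"];print(T)
c=bot.get_calibration("wrist");im,d=bot.grab_frame("wrist");save('w10.png',im)
for n in ["pin_tip","pin_grip","aperture","lever_knob"]:
    print(n,[(round(q["score"],2),np.round(q["centre"]),np.round(ray(c,q["centre"],dict(pin_tip=T[2]-.063,pin_grip=T[2]+.012,aperture=.06,lever_knob=.092)[n]),4)) for q in bot.tip_of("wrist",n)[:2]])
im,d=bot.grab_frame("scene");save('s10.png',cv2.resize(im[180:340,150:350],None,fx=4,fy=3.75))
E
```

```text
clock: 13.05
position: [0.4858, -0.0367, 0.2212]
tool_rot: [-3.14, -0.0, 1.595]
force: [1.0, -0.2, -0.9]
grip_width: 0.0171
clock: 13.95
position: [0.4705, -0.2129, 0.2221]
tool_rot: [-3.141, -0.001, 1.597]
force: [-0.8, 0.4, -0.4]
grip_width: 0.0168
[ 0.47049156 -0.21291479  0.22214558]
pin_tip [(0.62, array([259., 324.]), array([ 0.4694, -0.2131,  0.1591]))]
pin_grip [(0.75, array([334., 327.]), array([ 0.4711, -0.2125,  0.2341]))]
aperture [(0.72, array([215., 326.]), array([ 0.4708, -0.2158,  0.06  ]))]
lever_knob [(0.72, array([ 98., 342.]), array([ 0.4781, -0.131 ,  0.092 ])), (0.17, array([136., 374.]), array([ 0.4997, -0.154 ,  0.092 ]))]
```

View pics/w10.png

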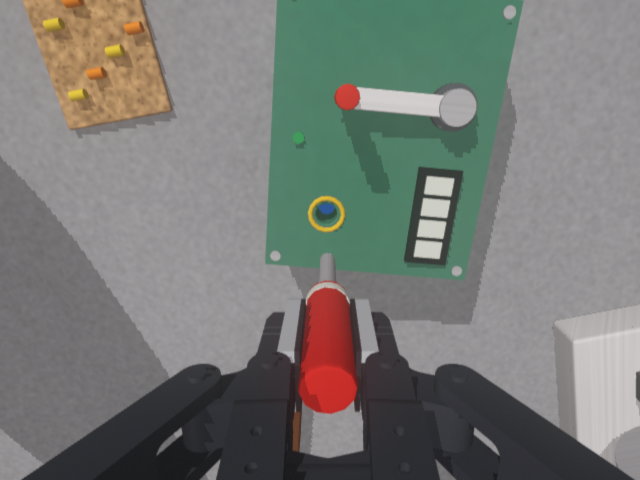

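View pics/s10.png

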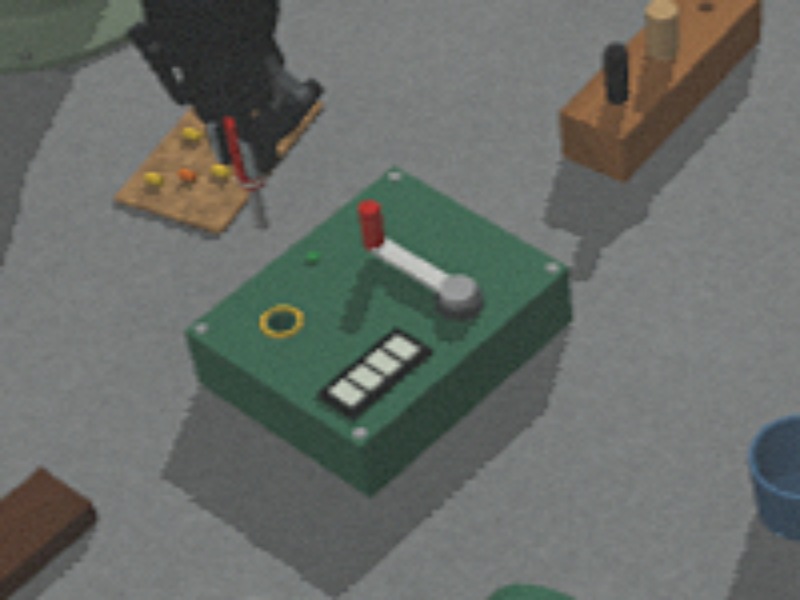

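The ring is at (213,326) with the pin tip at (257,327), and the lever is at rest. I'll check the ring fit and the pin's axis before descending.

```bash
python3 - <<'E'
from h import *
c=bot.get_calibration("wrist");im,d=bot.grab_frame("wrist");print(ring(im,c))
P=cloud(c,d)
# pin handle axis: red pixels
h=cv2.cvtColor(im,cv2.COLOR_RGB2HSV); m=((h[...,0]<6)|(h[...,0]>174))&(h[...,1]>170)
T=bot.observe()["position"]
m&=(np.hypot(P[...,0]-T[0],P[...,1]-T[1])<.04)
for a in np.arange(T[2]-.02,T[2]+.05,.008):
    k=m&(P[...,2]>a)&(P[...,2]<a+.008)
    if k.sum()>20:
        q=P[k]; print(np.round(a,3),k.sum(),'x mid',np.round((q[:,0].min()+q[:,0].max())/2,4),'w',np.round(np.ptp(q[:,0]),4),'ymax',np.round(q[:,1].max(),4))
# shank
k=(P[...,2]>T[2]-.075)&(P[...,2]<T[2]-.02)&(np.hypot(P[...,0]-T[0],P[...,1]-T[1])<.015)
q=P[k];print(k.sum(),q.min(0),q.max(0),T)
E
```

```text
(((326.1651306152344, 212.11196899414062), (35.099857330322266, 36.139530181884766), 87.20977020263672), array([ 0.47043275, -0.21482279,  0.0605    ]))
0.21 139 x mid 0.4705 w 0.0144 ymax -0.2045
0.218 348 x mid 0.4709 w 0.0155 ymax -0.2042
0.226 390 x mid 0.4715 w 0.015 ymax -0.2043
0.234 473 x mid 0.4714 w 0.0153 ymax -0.2042
0.242 593 x mid 0.4712 w 0.0163 ymax -0.2042
0.25 721 x mid 0.4712 w 0.0164 ymax -0.2038
0.258 2800 x mid 0.4712 w 0.0175 ymax -0.2039
0.266 91 x mid 0.4708 w 0.0144 ymax -0.2049
422 [ 0.46706828 -0.21444898  0.16135561] [ 0.47505592 -0.20932364  0.19695254] [ 0.47037208 -0.2140036   0.22232612]
```

The pin is vertical. Its axis is at (0.471, -0.2133) and the hole is at (0.4704, -0.2148). I'll correct by 1.5 mm and go down to just above the mouth.

```bash
python3 -m inch '[{"dx":-1.5,"dy":-0.5,"dz":20,"rx":0,"ry":0,"rz":0,"hand":1},{"dx":0,"dy":0,"dz":30,"rx":0,"ry":0,"rz":0,"hand":1},{"dx":0,"dy":0,"dz":25,"rx":0,"ry":0,"rz":0,"hand":1},{"dx":0,"dy":0,"dz":15,"rx":0,"ry":0,"rz":0,"hand":1},{"dx":0,"dy":0,"dz":0,"rx":0,"ry":0,"rz":0,"hand":1},{"dx":0,"dy":0,"dz":0,"rx":0,"ry":0,"rz":0,"hand":1}]' 
python3 - <<'E'
from h import *
c=bot.get_calibration("wrist");im,d=bot.grab_frame("wrist");save('w11.png',im)
print(ring(im,c));P=cloud(c,d);T=bot.observe()["position"]
k=(P[...,2]>T[2]-.06)&(P[...,2]<T[2]-.022)&(np.hypot(P[...,0]-T[0],P[...,1]-T[1])<.012)
q=P[k];print(k.sum(),q.min(0),q.max(0),T)
im,d=bot.grab_frame("scene");save('s11.png',cv2.resize(im[180:340,150:350],None,fx=4,fy=3.75))
E
```

```text
clock: 14.9
position: [0.4701, -0.2157, 0.1327]
tool_rot: [3.142, -0.0, 1.596]
force: [-0.2, -0.3, 0.0]
grip_width: 0.0168
(((326.4330139160156, 251.302978515625), (44.2261962890625, 46.791751861572266), 89.54673767089844), array([ 0.47037976, -0.21493917,  0.0605    ]))
412 [ 0.46673807 -0.21591039  0.07320274] [ 0.47466453 -0.21114008  0.10680928] [ 0.4702818  -0.21585031  0.13313114]
```

View pics/w11.png

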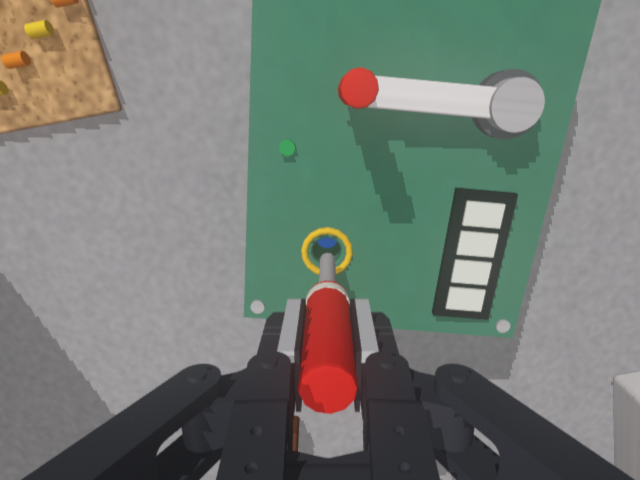

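View pics/s11.png

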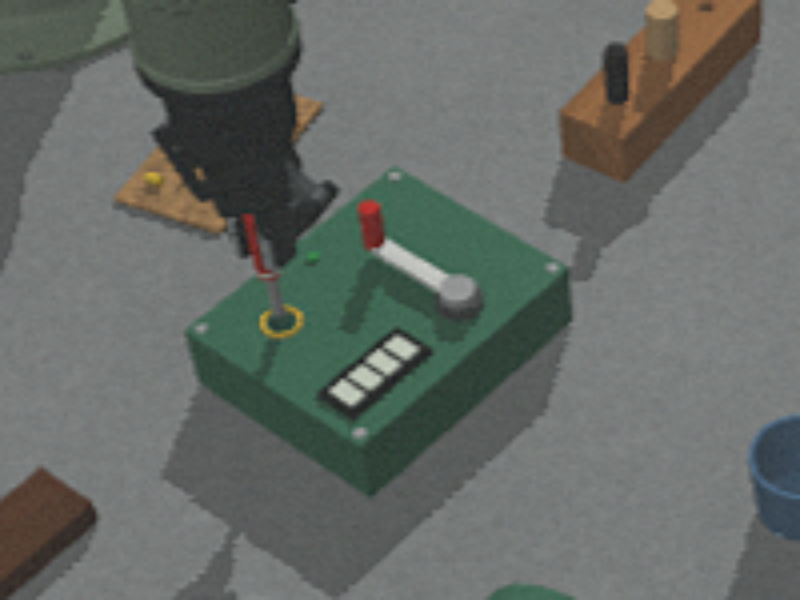

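Both views put the shank tip over the ring's centre (250,326 wrist; 280,318 crop). Shank axis (0.4707, -0.2151) against hole (0.4704, -0.2149). Inserting.

```bash
python3 -m inch '[{"dx":0,"dy":0,"dz":8,"rx":0,"ry":0,"rz":0,"hand":1},{"dx":0,"dy":0,"dz":8,"rx":0,"ry":0,"rz":0,"hand":1},{"dx":0,"dy":0,"dz":8,"rx":0,"ry":0,"rz":0,"hand":1},{"dx":0,"dy":0,"dz":6,"rx":0,"ry":0,"rz":0,"hand":1},{"dx":0,"dy":0,"dz":0,"rx":0,"ry":0,"rz":0,"hand":1}]' 
python3 -m inch '[{"dx":0,"dy":0,"dz":4,"rx":0,"ry":0,"rz":0,"hand":1},{"dx":0,"dy":0,"dz":2,"rx":0,"ry":0,"rz":0,"hand":1},{"dx":0,"dy":0,"dz":0,"rx":0,"ry":0,"rz":0,"hand":1},{"dx":0,"dy":0,"dz":0,"rx":0,"ry":0,"rz":0,"hand":1}]' 80
python3 -m inch '[{"dx":0,"dy":0,"dz":2,"rx":0,"ry":0,"rz":0,"hand":1},{"dx":0,"dy":0,"dz":0,"rx":0,"ry":0,"rz":0,"hand":1},{"dx":0,"dy":0,"dz":0,"rx":0,"ry":0,"rz":0,"hand":1}]'
```

```text
clock: 15.5
position: [0.4694, -0.2155, 0.1013]
tool_rot: [-3.14, -0.001, 1.596]
force: [0.0, -0.9, -0.9]
grip_width: 0.0172
clock: 15.9
position: [0.47, -0.2158, 0.0965]
tool_rot: [3.141, 0.0, 1.596]
force: [1.0, 0.6, 2.6]
grip_width: 0.0162
clock: 16.2
position: [0.47, -0.2158, 0.0944]
tool_rot: [3.141, 0.0, 1.596]
force: [0.4, 0.4, 3.3]
grip_width: 0.0165
```

```bash
python3 -m inch '[{"dx":0,"dy":0,"dz":2,"rx":0,"ry":0,"rz":0,"hand":1},{"dx":0,"dy":0,"dz":0,"rx":0,"ry":0,"rz":0,"hand":1},{"dx":0,"dy":0,"dz":0,"rx":0,"ry":0,"rz":0,"hand":1}]'
python3 -m inch '[{"dx":0,"dy":0,"dz":1,"rx":0,"ry":0,"rz":0,"hand":1},{"dx":0,"dy":0,"dz":0,"rx":0,"ry":0,"rz":0,"hand":1},{"dx":0,"dy":0,"dz":0,"rx":0,"ry":0,"rz":0,"hand":1}]'
python3 -m inch '[{"dx":0,"dy":0,"dz":1,"rx":0,"ry":0,"rz":0,"hand":1},{"dx":0,"dy":0,"dz":0,"rx":0,"ry":0,"rz":0,"hand":1},{"dx":0,"dy":0,"dz":0,"rx":0,"ry":0,"rz":0,"hand":1}]'
```

```text
clock: 16.5
position: [0.4701, -0.2159, 0.0926]
tool_rot: [3.141, 0.0, 1.596]
force: [-0.7, 0.2, 9.4]
grip_width: 0.0162
clock: 16.8
position: [0.4703, -0.216, 0.0922]
tool_rot: [3.141, 0.001, 1.596]
force: [-3.4, 0.6, 23.5]
grip_width: 0.0163
clock: 17.1
position: [0.4706, -0.2161, 0.0918]
tool_rot: [3.14, 0.001, 1.596]
force: [-5.3, 1.7, 37.8]
grip_width: 0.0162
```

The force climbs steeply at tip height of about 0.030, so the button is on its stop. I'll ease off 1 mm of command and look.

```bash
python3 -m inch '[{"dx":0,"dy":0,"dz":-1,"rx":0,"ry":0,"rz":0,"hand":1},{"dx":0,"dy":0,"dz":0,"rx":0,"ry":0,"rz":0,"hand":1},{"dx":0,"dy":0,"dz":0,"rx":0,"ry":0,"rz":0,"hand":1},{"dx":0,"dy":0,"dz":0,"rx":0,"ry":0,"rz":0,"hand":1}]'
python3 - <<'E'
from h import *
c=bot.get_calibration("wrist");im,d=bot.grab_frame("wrist");save('w12.png',im)
P=cloud(c,d);T=bot.observe()["position"]
h=cv2.cvtColor(im,cv2.COLOR_RGB2HSV); m=((h[...,0]<6)|(h[...,0]>174))&(h[...,1]>170)
m&=(np.hypot(P[...,0]-T[0],P[...,1]-T[1])<.03)
zt=np.percentile(P[m][:,2],95); print('handle top',zt,'tip est',zt-.105)
for a in np.arange(T[2]-.015,zt,.01):
    q=P[m&(P[...,2]>a)&(P[...,2]<a+.01)]
    if len(q)>20: print(np.round(a,3),np.round((q[:,0].min()+q[:,0].max())/2,4),np.round(q[:,1].max(),4))
print('knob',[(q["score"],ray(c,q["centre"],.092)) for q in bot.tip_of("wrist","lever_knob")[:1]])
im,d=bot.grab_frame("scene");save('s12.png',cv2.resize(im[160:340,150:390],None,fx=3.33,fy=3.33))
cs=bot.get_calibration("scene")
for n,z in dict(awl_mid=.0725,setter_mid=.075).items(): print(n,[(round(q["score"],2),ray(cs,q["centre"],z)) for q in bot.tip_of("scene",n)[:1]])
print(bot.observe()["force"])
E
```

```text
clock: 17.5
position: [0.4703, -0.216, 0.0922]
tool_rot: [3.14, 0.001, 1.596]
force: [-2.5, 2.2, 23.8]
grip_width: 0.0158
handle top 0.13586033763691643 tip est 0.030860337636916438
0.077 0.4705 -0.2065
0.087 0.471 -0.2063
0.097 0.4711 -0.2062
0.107 0.4711 -0.206
0.117 0.4711 -0.206
0.127 0.4711 -0.2062
knob [(0.88, array([ 0.4803948 , -0.13040044,  0.092     ]))]
awl_mid [(0.55, array([0.5231497 , 0.15160986, 0.0725    ]))]
setter_mid [(0.63, array([0.52093241, 0.0823944 , 0.075     ]))]
[-2.23827885  1.5604393  23.24961007]
```

View pics/w12.png

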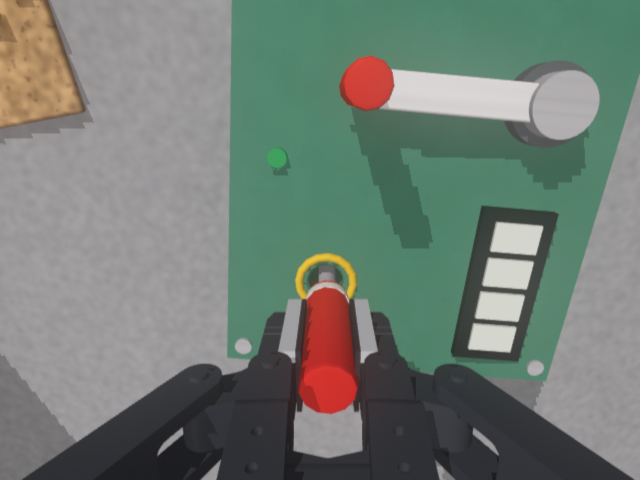

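View pics/s12.png

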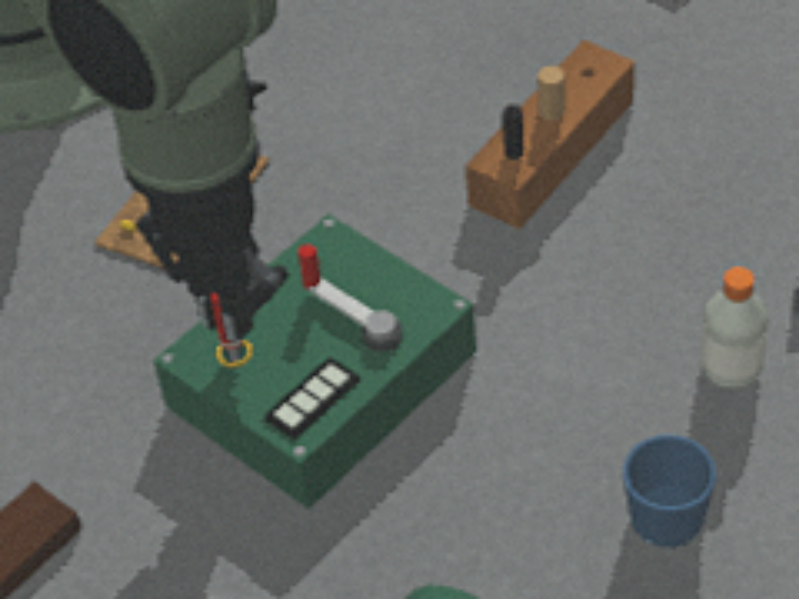

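The pin stands upright in the ring (280,326 wrist; 352,234 crop). The tip is at about z 0.030, which is 30 mm below the mouth, with 23 N of push. The lever is at rest, and the awl and setter are still upright. Handing in.

```bash
python3 - <<'E'
from h import *
print(bot.job_done()); o=bot.observe(); print(o["clock"],o["position"],o["force"],o["grip_width"])
E
```

```text
the job is handed in; nothing more can be done
None
the job is handed in; nothing more can be done
```

The job is handed in with the pin still gripped and holding the recessed button down; the interface reports no verdict.

- **Lever:** I pushed it with closed fingers to its stop, with vision giving about 0.90 rad and the force jumping to about 17 N. I then let it back, and the pictures showed the knob at its rest position, also at the end.
- **Pin:** I drew it from the block and lowered it upright into the yellow-ringed hole. Before insertion its axis was within about 0.5 mm of the hole's centre.
- **Button:** The force rose sharply with the tip at about z 0.030, so the button was on its stop. I eased the push from 38 N to about 23 N before handing in. The grip was set at 80 N with the opening at 16 mm.
- **Other tools:** The awl and setter were upright in the last picture. The scene-camera network put them 2–5 mm from where it had first placed them, which is within its error.

Three checks did not go cleanly:
- My first two move commands were refused for missing keys, so nothing moved.
- The grip opening read 16–17 mm on a handle given as 18 mm.
- The network's hole position differed from the ring fit by 1–2 mm, and I used the fit.

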